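# Collect the volumetric flasks into their carrier

### The job

Collect the four amber volumetric flasks (pear-shaped with long slim necks) into the carrier tray, each standing upright in the well made for its size, the one whose hole fits its bulb closely. Leave the two conical flasks standing where they are. It is glass: do not knock any flask over, and set each one down in its well without dropping it.

Things in the scene. Friction and masses are not known exactly. Their poses are not given: they have to be found in the camera images.
- flask_10: the smallest of four loose amber-glass volumetric flasks (10 ml, 28 g): pear-shaped bulb 27 mm wide on a flat foot 19 mm wide, long slim neck, white stopper; 90 mm tall. Neck 11 mm thick, plain from 34 to 71 mm above the foot: grip it there, about 55 mm up; rim and stopper above are 18 mm wide. Origin: centre of the foot's underside; z up; round, yaw means nothing.
- flask_25: the second smallest of four loose amber-glass volumetric flasks (25 ml, 55 g): pear-shaped bulb 40 mm wide on a flat foot 29 mm wide, long slim neck, white stopper; 110 mm tall. Neck 12 mm thick, plain from 50 to 91 mm above the foot: grip it there, about 75 mm up; rim and stopper above are 19 mm wide. Origin: centre of the foot's underside; z up; round, yaw means nothing.
- flask_50: the second largest of four loose amber-glass volumetric flasks (50 ml, 95 g): pear-shaped bulb 50 mm wide on a flat foot 36 mm wide, long slim neck, white stopper; 140 mm tall. Neck 14 mm thick, plain from 63 to 121 mm above the foot: grip it there, about 105 mm up; rim and stopper above are 21 mm wide. Origin: centre of the foot's underside; z up; round, yaw means nothing.
- flask_100: the largest of four loose amber-glass volumetric flasks (100 ml, 170 g): pear-shaped bulb 60 mm wide on a flat foot 43 mm wide, long slim neck, white stopper; 170 mm tall. Neck 15 mm thick, plain from 75 to 151 mm above the foot: grip it there, about 135 mm up; rim and stopper above are 22 mm wide. Origin: centre of the foot's underside; z up; round, yaw means nothing.
- well_10: well for the 10 ml flask: one of four white blocks, 84 x 84 x 30 mm, two by two at 88 mm pitch in a shallow grey tray, the carrier. The tray does not move. Its top has a round hole 35 mm wide, 22 mm deep, with 3 mm chamfer (bulb has 4 mm play all round). Origin: centre of the block's underside, 4 mm over the bench; z up; hole floor 8 mm, mouth 30 mm above it; x, y along its sides.
- well_25: well for the 25 ml flask: one of four white blocks, 84 x 84 x 30 mm, two by two at 88 mm pitch in a shallow grey tray, the carrier. It has low steel grip rails. Its top has a round hole 48 mm wide, 22 mm deep, with 3 mm chamfer (bulb has 4 mm play all round). Origin: centre of the block's underside, 4 mm over the bench; z up; hole floor 8 mm, mouth 30 mm above it; x, y along its sides.
- well_50: well for the 50 ml flask: one of four white blocks, 84 x 84 x 30 mm, two by two at 88 mm pitch in a shallow grey tray, the carrier. Tray walls are 20 mm high. Its top has a round hole 58 mm wide, 22 mm deep, with 3 mm chamfer (bulb has 4 mm play all round). Origin: centre of the block's underside, 4 mm over the bench; z up; hole floor 8 mm, mouth 30 mm above it; x, y along its sides.
- well_100: well for the 100 ml flask: one of four white blocks, 84 x 84 x 30 mm, two by two at 88 mm pitch in a shallow grey tray, the carrier. The tray is 186 mm square. Its top has a round hole 68 mm wide, 22 mm deep, with 3 mm chamfer (bulb has 4 mm play all round). Origin: centre of the block's underside, 4 mm over the bench; z up; hole floor 8 mm, mouth 30 mm above it; x, y along its sides.
- conical_small: look-alike that does not belong in the carrier: loose conical (Erlenmeyer) flask of the same amber glass, straight cone from a 51 mm base to a short 22 mm thick neck, white stopper; 88 mm tall, 70 g. Origin: centre of its underside; z up. (Low clutter on the bench near the flasks, none over 16 mm high: stir bar, petri dish, weighing boat, spatula.)
- conical_large: the other look-alike: loose conical (Erlenmeyer) flask of the same amber glass, straight cone from a 64 mm base to a short 24 mm thick neck, white stopper; 112 mm tall, 130 g. Origin: centre of its underside; z up. (Taller equipment stands only beyond x = 0.75 m and more than 0.45 m to either side.)
Things that resemble listed ones, but are neither listed nor needed, are in the scene too. Leave any purple or yellow look-alike of the flask_50 alone. Leave any blue look-alike of the flask_100 alone.

How it is judged:
By the outcome, as a careful person would: the job done as asked, in the order asked, and still so for the second after the job is handed in, with the robot touching nothing.
It also fails if it takes over 115 s, if anything falls off the work surface, if the arm or the gripper's body presses on something with over 40 N, if the wrist force passes 120 N, or if a joint passes its speed limit or range.

### The arm

A 7-joint arm with a two-finger parallel gripper is mounted at the origin on the work surface. World frame = base frame: x ahead of the robot, y to its left, z up, the work surface at z = 0. Lengths are in m, angles in degrees, forces in N, time in s.
With the tool pointing down it reaches from about 0.35 to 0.775 m from the base axis. Payload 3.1 kg.
Tool frame: the origin (TCP) lies on the centre line of the jaws, within the pads' length; the fingertips stand 17 mm ahead of it and the grasp point (between the pads) lies 2 mm behind it (robot.tip_reach is the distance from the TCP to the fingertips, in m); z points along the fingers, y is the direction in which the jaws open and shut (so a half turn about z gives the same grasp; the last joint's range is limited). The gripper opens to 85 mm and grips with 20 to 120 N. Pads are 22 mm wide; open, the fingers measure 114 mm over their backs; the gripper's body (76 mm by 85 mm) begins 54 mm behind the grasp point. The pads swing forward as they close: fully open they stand 13 mm farther back than shut.
Start: joints at [-69.483, 17.813, 0.802, 86.603, -0.252, 75.585, -1.558], TCP at [0.214, 0.507, 0.248] pointing down, gripper open.
Joint ranges: [-154.91, 154.91], [-16.99, 109.72], [-72.82, 74.43], [7.12, 147.25], [-82.49, 262.49], [11.32, 116.49], [-174.64, 174.64]. Speed limits (degrees/s): [159.86, 159.86, 180, 180, 180, 180, 180].

### API

Orientations are given as [roll, pitch, yaw] about the fixed x, y, z axes, in that order (R = Rz(yaw) Ry(pitch) Rx(roll)).
In Python, from station import robot, fingers, vision, workorder, recognise gives the robot as it stands. Calls block until the motion is done:
- robot.move_to(position, orientation): joint-space move of the TCP to a pose.
- robot.line_to(position, orientation=None, velocity=0.15, f_stop=None): straight line of the TCP; orientation=None keeps the orientation; velocity is the mean speed in m/s. With f_stop (N) it stops when the force on the tool has changed by that much, and returns True; else False.
- robot.move_j(angles): joint-space move.
- fingers.gripper_to(opening, force=None): opening from 0.0 (shut) to 1.0 (fully open); force is the grip in N (None keeps the last); returns when the fingers have stopped.
- robot.pause(seconds).
- robot.inverse_kinematics(position, orientation): joint angles nearest the present ones, or None.
- vision.grab_frame(name): name is "side" or "top"; returns the picture (480x640x3 uint8, red, green, blue); there is no depth.
- vision.calibration(name): a dict with "mtx" (3x3 intrinsics, pixels), "k1" (the pictures are not rectified: a ray, as slopes to the right and down, at radius r is drawn at 1 + k1 r^2 times it, then the intrinsics apply), "extrinsics" (4x4, takes a point from world to camera coordinates). Camera axes: x right, y up, looking along -z (the intrinsics and any distortion apply to the point x, -y, -z); pixel columns grow to the right and rows downward; lengths in m; the calibration is good to about 2 mm. A picture is of the moment at which its call begins. calibration takes no time and is no camera call.
A pose or a line that the arm cannot do raises robot.PlanningError and nothing moves.
- workorder.close_job(): hands the job in, once; it reports no verdict.
Trained networks look in the newest picture that a camera, given by its name, has taken for a name from the list of things; names that differ only in an ending like _2 or _b are one class to them, and where a whole thing is asked for, a point or a joint stands for the part that bears it (a point fixed in the world has none). Each returns a list of dicts, best first, with "p" (0 to 1); they miss things now and then, are a little off and sometimes report something else, mostly with a low value. They report only what shows in the picture. A call takes as long as a camera call. They do not tell look-alikes from the thing itself.
- recognise(label, camera): "rect" ([centre column, centre row, width, height] in pixels, round what is visible of it).
Readings, each from a call of its own:
- robot.current_time_s(): time.
- robot.current_joint_positions(): joint angles.
- robot.current_dq(): joint speeds.
- robot.current_joint_torque(): joint torques, N m.
- robot.current_tool_pos(): TCP position.
- robot.current_eef_rot(): TCP orientation.
- robot.current_contact_force(): force on the tool from outside, world axes, zero at the start.
- robot.current_torque(): the same for the moment, N m.
- robot.current_finger_gap(): opening from 0.0 (shut) to 1.0 (fully open).
Only numpy, scipy, OpenCV 4.12 (cv2) and the standard library are available. Lean on these libraries where they do the work, as an engineer would, in place of code of your own. Each camera call takes 0.05 s, during which the arm holds its last target.

## Working session

There is one attempt and no reset: what is moved stays moved. The work goes in short steps, each a Python script; the robot and the scene stay as the last script left them, time stands still between calls to the robot, and variables do not carry over. Pictures are saved under pics/ and viewed, and the job is handed in when it is done.

```bash
ls; mkdir -p pics; python3 - <<'E'
from station import robot, fingers, vision, workorder, recognise
import cv2
for n in ("side","top"):
    f=vision.grab_frame(n); cv2.imwrite(f"pics/{n}0.png",f[:,:,::-1])
    c=vision.calibration(n); print(n,c)
    for l in ["flask_10","flask_25","flask_50","flask_100","well_10","well_25","well_50","well_100","conical_small","conical_large"]:
        print(l,[( [round(x) for x in d["rect"]],round(d["p"],2)) for d in recognise(l,n)])
print(robot.current_time_s(), robot.current_tool_pos(), robot.current_eef_rot(),robot.tip_reach)
E
```

```text
pics
side {'mtx': array([[574.94134154,   0.        , 311.49590296],
       [  0.        , 574.94134154, 236.13291213],
       [  0.        ,   0.        ,   1.        ]]), 'k1': -0.14698385945554276, 'extrinsics': array([[ 0.88121153, -0.47267599,  0.00660601, -0.48030628],
       [ 0.31327302,  0.59438717,  0.740651  , -0.24361938],
       [-0.35401448, -0.65060072,  0.67185746, -0.84295386],
       [ 0.        ,  0.        ,  0.        ,  1.        ]])}
flask_10 [([293, 193, 20, 52], 0.91), ([388, 252, 23, 64], 0.89), ([352, 224, 28, 67], 0.87), ([408, 222, 22, 70], 0.82), ([268, 275, 10, 41], 0.69), ([238, 121, 27, 74], 0.66), ([258, 143, 31, 78], 0.61)]
flask_25 [([293, 193, 20, 52], 0.91), ([388, 252, 23, 64], 0.89), ([352, 224, 28, 67], 0.87), ([408, 222, 22, 70], 0.82), ([268, 275, 10, 41], 0.69), ([238, 121, 27, 74], 0.66), ([258, 143, 31, 78], 0.61)]
flask_50 [([293, 193, 20, 52], 0.91), ([388, 252, 23, 64], 0.89), ([352, 224, 28, 67], 0.87), ([408, 222, 22, 70], 0.82), ([268, 275, 10, 41], 0.69), ([238, 121, 27, 74], 0.66), ([258, 143, 31, 78], 0.61)]
flask_100 [([293, 193
[... 1983 characters left out ...]
], 0.64), ([129, 259, 53, 36], 0.55)]
well_10 [([461, 342, 60, 50], 0.81), ([508, 334, 54, 49], 0.79), ([451, 298, 54, 44], 0.66), ([498, 291, 53, 52], 0.64)]
well_25 [([461, 342, 60, 50], 0.81), ([508, 334, 54, 49], 0.79), ([451, 298, 54, 44], 0.66), ([498, 291, 53, 52], 0.64)]
well_50 [([461, 342, 60, 50], 0.81), ([508, 334, 54, 49], 0.79), ([451, 298, 54, 44], 0.66), ([498, 291, 53, 52], 0.64)]
well_100 [([461, 342, 60, 50], 0.81), ([508, 334, 54, 49], 0.79), ([451, 298, 54, 44], 0.66), ([498, 291, 53, 52], 0.64)]
conical_small [([165, 344, 36, 26], 0.77)]
conical_large [([272, 328, 36, 35], 0.65)]
1.1 [0.21405246 0.5066726  0.24832936] [1.79993780e+02 1.11969354e-03 1.57097966e+02] 0.017
```

View pics/side0.png

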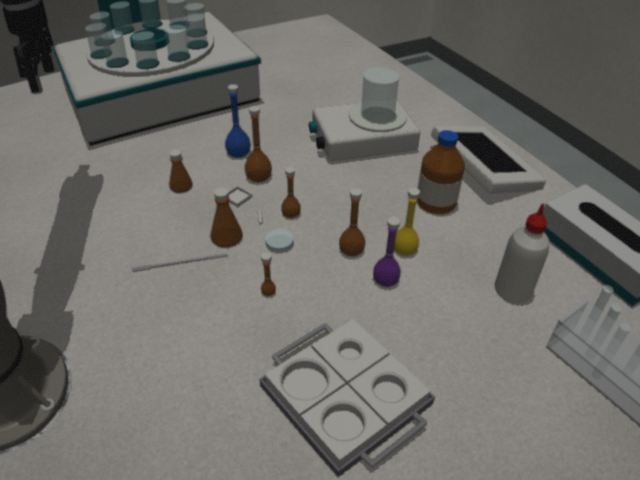

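View pics/top0.png

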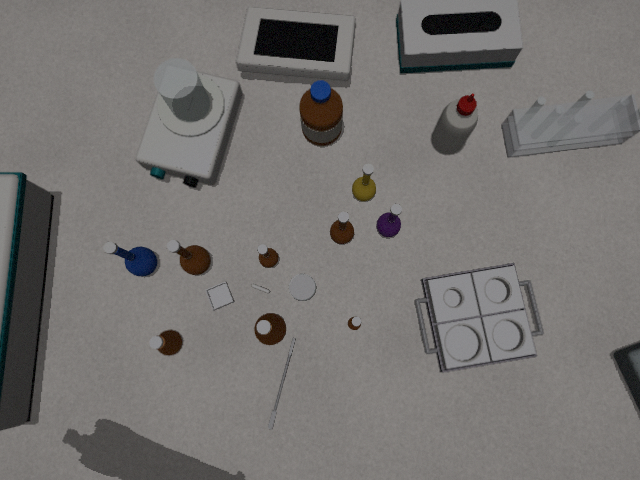

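Side view, amber volumetric flasks: 100 at (258,143), 25 at (290,193), 50 at (352,224), 10 at (268,275). The look-alikes are blue (238,121), purple (388,252) and yellow (408,222), plus the conicals at (179,171) and (227,217). Top view, the same four flasks: 100 at (195,260), 25 at (268,257), 50 at (342,230), 10 at (354,323). Next I'll take close crops.

```bash
python3 - <<'E'
import cv2
s=cv2.imread("pics/side0.png");t=cv2.imread("pics/top0.png")
def crop(im,x0,y0,w,h,k,name):
    c=cv2.resize(im[y0:y0+h,x0:x0+w],None,fx=k,fy=k,interpolation=cv2.INTER_CUBIC)
    for i in range(0,w,10):
        cv2.line(c,(i*k,0),(i*k,6 if i%50 else 14),(0,255,0),1)
    for i in range(0,h,10):
        cv2.line(c,(0,i*k),(6 if i%50 else 14,i*k),(0,255,0),1)
    cv2.imwrite(name,c)
crop(s,220,80,200,150,4,"pics/c1.png")
crop(s,220,180,200,150,4,"pics/c2.png")
crop(t,160,205,260,150,3,"pics/c3.png")
crop(t,410,250,140,130,4,"pics/c4.png")
E
```

```text
(no output)
```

View pics/c1.png

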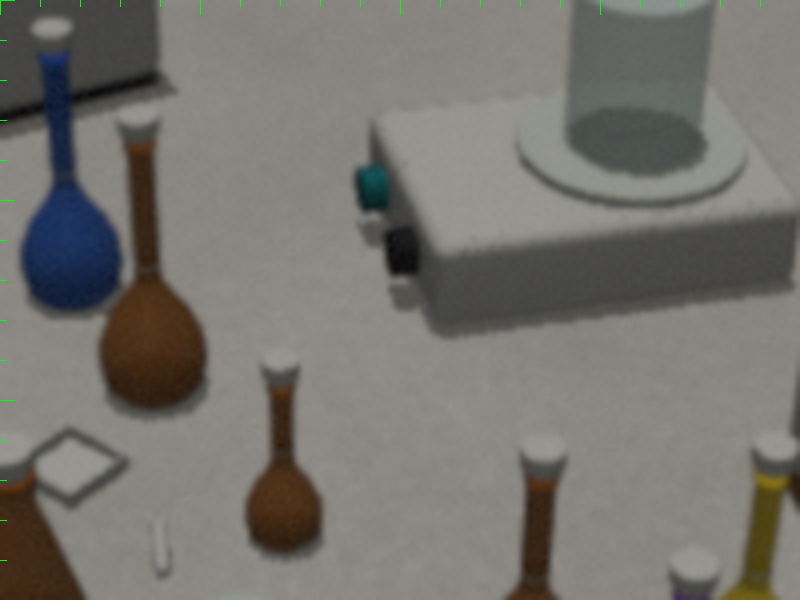

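View pics/c2.png

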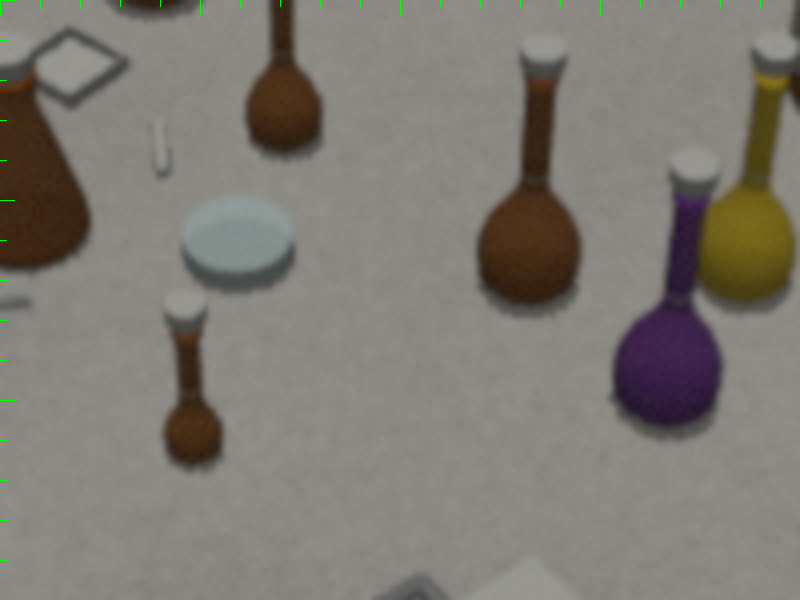

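View pics/c3.png

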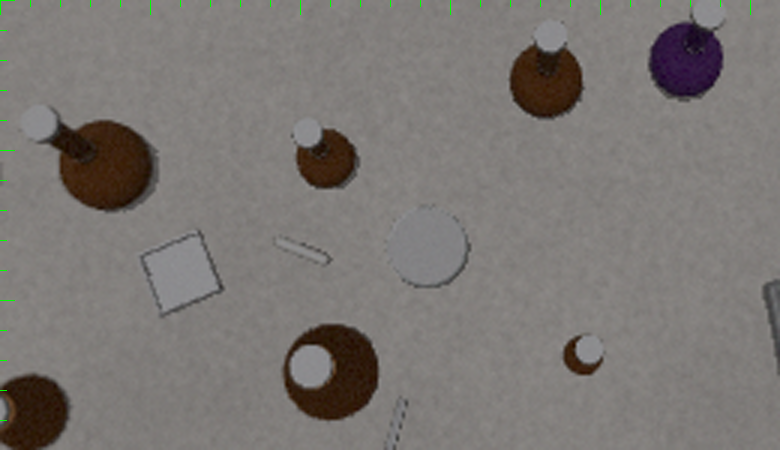

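View pics/c4.png

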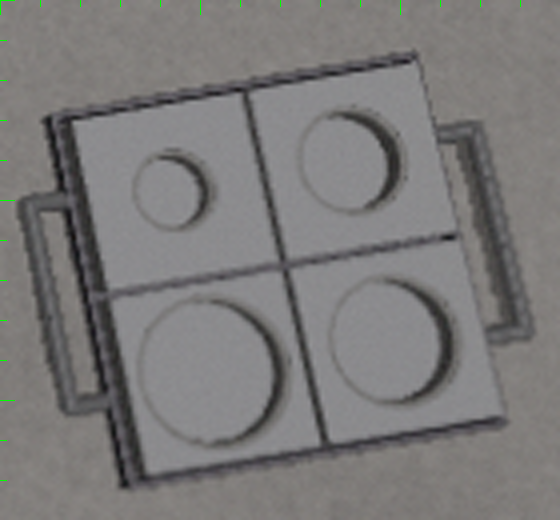

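```bash
cat > geo.py <<'E'
import numpy as np, cv2
from scipy.optimize import least_squares
from station import vision
CAL={n:vision.calibration(n) for n in("side","top")}
def project(n,P):
    c=CAL[n];q=c["extrinsics"]@np.append(P,1);x,y=q[0]/-q[2],-q[1]/-q[2]
    s=1+c["k1"]*(x*x+y*y);m=c["mtx"]
    return np.array([m[0,0]*x*s+m[0,2],m[1,1]*y*s+m[1,2]])
def tri(ps,pt):
    r=least_squares(lambda P:np.r_[project("side",P)-ps,project("top",P)-pt],[.5,0,.05])
    return r.x,r.fun
def plane(n,p,z):
    r=least_squares(lambda P:project(n,[P[0],P[1],z])-p,[.5,0]); return r.x
E
python3 - <<'E'
from geo import *
np.set_printoptions(precision=4,suppress=True)
S={"100":((254.5,108.5),(173.7,246.3),.170),"25":((290.2,169.5),(262.7,249),.110),"50":((355.8,191.5),(343.3,217),.140),"10":((266.2,255.3),(356.3,321.3),.09)}
B={"100":((258.3,167.5),(195.3,260),.035),"25":((291,208),(269,257.7),.022),"50":((352.2,242),(342,231.7),.027),"10":((268.2,288.2),(354,323.3),.014)}
for k in S:
    print(k,"stop",*tri(*S[k][:2]),"plane",plane("side",S[k][0],S[k][2]),plane("top",S[k][1],S[k][2]))
    print("   bulb",*tri(*B[k][:2]),plane("side",B[k][0],B[k][2]),plane("top",B[k][1],B[k][2]))
H={"10":(453.6,297.5),"25":(498,290),"50":(508.4,334.9),"100":(463.2,342.9)}
for k in H: 
    p=plane("top",H[k],.034); print(k,p,"side pred",project("side",[*p,.034]))
s=cv2.imread("pics/side0.png"); c=cv2.resize(s[315:465,255:445],None,fx=4,fy=4,interpolation=cv2.INTER_CUBIC)
for k in H:
    q=(project("side",[*plane("top",H[k],.034),.034])-[255,315])*4; cv2.circle(c,tuple(int(v) for v in q),3,(0,0,255),-1)
    for r,co in ((.001*(float({"10":17.5,"25":24,"50":29,"100":34}[k])+3),(0,0,255)),):
        p=plane("top",H[k],.034)
        for a in np.arange(0,6.28,.1):
            q=(project("side",[p[0]+r*np.cos(a),p[1]+r*np.sin(a),.034])-[255,315])*4
            cv2.circle(c,tuple(int(v) for v in q),1,co,-1)
cv2.imwrite("pics/c5.png",c)
E
```

```text
100 stop [0.584  0.3181 0.1716] [-0.3799  0.0609  0.108  -0.3111] plane [0.5858 0.3206] [0.5837 0.3187]
   bulb [0.5847 0.3189 0.0261] [-0.2409  0.0378  0.073  -0.2126] [0.5805 0.3071] [0.5827 0.3166]
25 stop [0.5907 0.1732 0.111 ] [-0.2279  0.0428  0.0773 -0.2109] plane [0.5917 0.1743] [0.5905 0.1734]
   bulb [0.5907 0.1727 0.0167] [-0.0873  0.0159  0.0305 -0.0841] [0.588  0.1668] [0.5896 0.1721]
50 stop [0.6438 0.0252 0.1405] [-0.336   0.0822  0.1357 -0.3328] plane [0.6448 0.0256] [0.6433 0.0254]
   bulb [0.6437 0.0246 0.022 ] [-0.2753  0.0631  0.1135 -0.2855] [0.6412 0.02  ] [0.642 0.025]
10 stop [0.4598 0.0011 0.0908] [-0.2791  0.0433  0.1012 -0.2957] plane [0.4606 0.0018] [0.4593 0.0013]
   bulb [0.4597 0.0015 0.0107] [-0.2322  0.0358  0.0858 -0.2522] [ 0.459  -0.0014] [0.4591 0.0018]
10 [ 0.5085 -0.1918] side pred [349.773  349.1102]
25 [ 0.5233 -0.2784] side pred [389.0471 387.5484]
50 [ 0.437  -0.2927] side pred [342.7599 420.4129]
100 [ 0.4215 -0.206 ] side pred [303.7774 378.534 ]
```

View pics/c5.png

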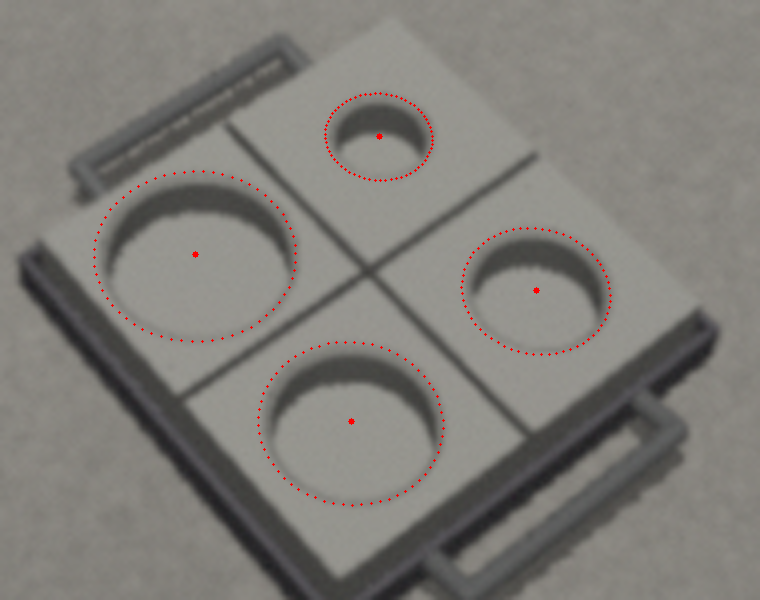

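Overlay check: the circles projected from the top view fall on the hole rims in the side view. Hole sizes confirm the wells in the top view: 10 at (453,297), 25 at (498,290), 50 at (508,335), 100 at (463,343). Triangulated stopper heights (0.091, 0.111, 0.141, 0.172) match the text. I'll check neighbour clearances, then start with flask_10.

```bash
cat > job.py <<'E'
from geo import *
from station import robot, fingers, recognise
# flask: x,y(mean of stopper & bulb triangulation), grip height ; well
F={"10":((.4597,.0013),.055),"25":((.5907,.1730),.075),"50":((.6437,.0249),.105),"100":((.5843,.3185),.135)}
W={"10":(.5085,-.1918),"25":(.5233,-.2784),"50":(.437,-.2927),"100":(.4215,-.206)}
def pick(k,yaw,op=.5,lift=.17):
    (x,y),h=F[k]; o=[180,0,yaw]; z=h-.002
    robot.move_to([x,y,max(z+.13,.22)],o); fingers.gripper_to(op)
    robot.line_to([x,y,z+.07],o); 
    hit=robot.line_to([x,y,z],o,velocity=.08,f_stop=4); print("pick hit",hit,"t",robot.current_time_s())
    if hit: return False
    fingers.gripper_to(0,force=30); print("gap",robot.current_finger_gap(),robot.current_contact_force())
    robot.line_to([x,y,z+.03],o,velocity=.06); robot.line_to([x,y,z+lift],o,velocity=.2)
    print("lifted gap",robot.current_finger_gap(),robot.current_contact_force(),robot.current_time_s())
    return True
def over(k,yaw,lift=.17):
    h=F[k][1]-.002;x,y=W[k];robot.move_to([x,y,h+lift],[180,0,yaw]);print("over",robot.current_time_s(),robot.current_tool_pos())
def place(k,yaw,op=.5,dx=0,dy=0):
    h=F[k][1]-.002;x,y=W[k];x+=dx;y+=dy;o=[180,0,yaw]
    robot.line_to([x,y,h+.055],o,velocity=.15)
    robot.pause(.2)
    hit=robot.line_to([x,y,h+.016],o,velocity=.05,f_stop=4)
    print("down1",hit,robot.current_tool_pos()[2]-h)
    if hit: return False
    hit=robot.line_to([x,y,h+.0105],o,velocity=.015,f_stop=2)
    print("down2",hit,robot.current_tool_pos()[2]-h,robot.current_contact_force())
    return True
def release(k,yaw,op=.5,up=.13):
    fingers.gripper_to(op); robot.pause(.2)
    p=robot.current_tool_pos(); robot.line_to([p[0],p[1],p[2]+.07],[180,0,yaw],velocity=.1); robot.line_to([p[0],p[1],p[2]+up],[180,0,yaw],velocity=.2)
    print("released",robot.current_time_s())
def snap(tag):
    for n in("side","top"): cv2.imwrite(f"pics/{n}_{tag}.png",vision.grab_frame(n)[:,:,::-1])
E
python3 - <<'E'
from job import *
for n,p,z in(("purple",(396.3,209),.14),("yellow",(368,170),.14),("blue",(109,247),.17),("con_l",(263.7,327.5),.112)): print(n,plane("top",p,z))
for k in F: 
  for yaw in(60,90,120): 
    print(k,yaw,[None if (q:=robot.inverse_kinematics([*P,F[k][1]+.1],[180,0,yaw])) is None else np.round(q) for P in(F[k][0],W[k])])
print(robot.current_time_s())
E
```

```text
purple [ 0.65802405 -0.07020796]
yellow [ 0.73183449 -0.02023442]
blue [0.58255539 0.42928854]
con_l [0.44723587 0.16799329]
10 60 [array([-37.,  14.,  40., 109., -10.,  60., -22.]), array([-24.,  32.,  62.,  97., -30.,  69.,  16.])]
10 90 [array([-35.,  14.,  39., 109., -10.,  60.,   8.]), array([-25.,  33.,  64.,  97., -31.,  70.,  47.])]
10 120 [array([-34.,  13.,  37., 109.,  -9.,  60.,  37.]), array([-25.,  33.,  63.,  97., -31.,  70.,  76.])]
25 60 [array([-40.,  31.,  33.,  83., -17.,  71., -35.]), array([ -9.,  34.,  55.,  88., -28.,  73.,  19.])]
25 90 [array([-37.,  30.,  28.,  83., -14.,  71.,  -7.]), array([ -9.,  34.,  54.,  88., -28.,  73.,  49.])]
25 120 [array([-33.,  29.,  23.,  83., -12.,  70.,  21.]), array([ -9.,  34.,  55.,  88., -28.,  73.,  79.])]
50 60 [array([-30.,  36.,  45.,  75., -25.,  79., -16.]), array([-11.,  25.,  59.,  96., -22.,  72.,  23.])]
50 90 [array([-28.,  34.,  40.,  75., -22.,  78.,  12.]), array([-16.,  28.,  68.,  96., -27.,  74.,  57.])]
50 120 [array([-25.,  33.,  35.,  75., -19.,  77.,  40.]), array([ -5.,  21.,  49.,  96., -17.,  71.,  78.])]
100 60 [array([-45.,  34.,  27.,  68., -15.,  82., -50.]), array([-17.,  11.,  48., 101.,  -8.,  72.,   3.])]
100 90 [array([-43.,  33.,  22.,  68., -12.,  81., -22.]), array([-18.,  11.,  50., 101.,  -9.,  72.,  33.])]
100 120 [array([-40.,  33.,  17.,  67.,  -9.,  81.,   6.]), array([-21.,  12.,  54., 101., -10.,  72.,  65.])]
1.1
```

```bash
python3 - <<'E'
from job import *
j=list(robot.current_joint_positions()); j[0]=0; robot.move_j(j)
print(robot.current_tool_pos(),robot.current_eef_rot())
for k in F: print(k,[np.round(robot.inverse_kinematics([*P,F[k][1]+.1],[180,0,90])) for P in(F[k][0],W[k])])
ok=pick("10",90)
if ok: over("10",90)
print(robot.current_joint_positions())
snap("a")
E
```

```text
[ 0.54959175 -0.02106507  0.24833479] [ 1.79995945e+02 -5.41694687e-02  8.77809227e+01]
10 [array([ -2.,  12.,  -1., 108.,   0.,  60.,  -2.]), array([15., 21.,  5., 96., -2., 63., 21.])]
25 [array([-15.,  28.,  -4.,  82.,   2.,  70., -20.]), array([21., 26.,  7., 86., -3., 68., 29.])]
50 [array([-3., 30., -0., 74.,  0., 75., -4.]), array([25., 17.,  9., 95., -3., 69., 35.])]
100 [array([-26.,  33.,  -7.,  67.,   4.,  81., -33.]), array([ 18.,   9.,   7., 100.,  -1.,  71.,  25.])]
pick hit False t 6.1333
gap 0.1484933803280791 [-0.87177821  0.20872417  2.26207813]
lifted gap 0.15090443398392533 [-0.70278928  0.02021042 -0.72295537] 8.0167
over 8.8333 [ 0.50831395 -0.18934289  0.22191945]
[12.46296864 17.91660469  8.11856654 90.42528287 -2.74479745 72.00754004
 21.16473822]
```

```bash
python3 - <<'E'
import cv2,numpy as np
s=cv2.imread("pics/side_a.png");t=cv2.imread("pics/top_a.png")
a=cv2.resize(s[240:440,230:430],(400,400));b=cv2.resize(t[230:380,410:560],(400,400))
cv2.imwrite("pics/v1.png",np.hstack([a,b]))
from job import *
print(robot.current_tool_pos())
E
```

```text
[ 0.50883114 -0.18839955  0.222614  ]
```

View pics/v1.png

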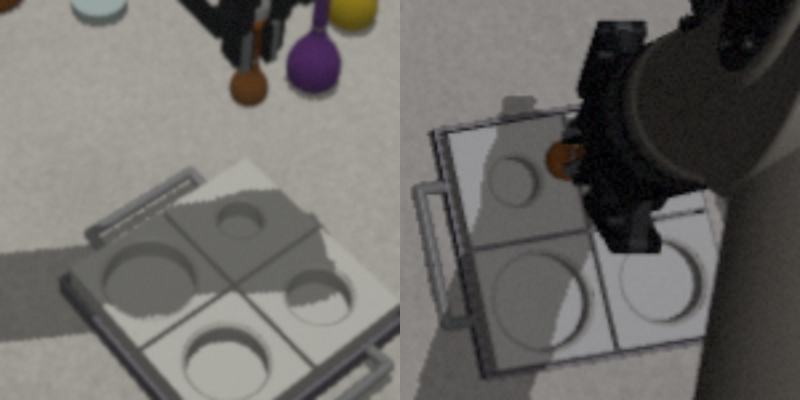

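The picture shows flask_10 hanging in the jaws, bulb at (248,85) in the left crop. The TCP reads 3 mm off its target in y, so I'll check whether that settles.

```bash
python3 - <<'E'
from job import *
np.set_printoptions(precision=4,suppress=True)
o=[180,0,90]
robot.pause(.5);print(robot.current_tool_pos(),robot.current_eef_rot(),robot.current_dq())
robot.line_to([.5085,-.1918,.13],o,velocity=.15)
print(robot.current_tool_pos()); robot.pause(.3);print(robot.current_tool_pos(),robot.current_eef_rot())
q=robot.inverse_kinematics([.5085,-.1918,.13],o);print(q-np.array(robot.current_joint_positions()))
E
```

```text
[ 0.5085 -0.1918  0.2231] [179.9901   0.0038  90.0047] [ 0.2414  0.0867  0.0225 -0.1176  0.0228  0.04   -0.0492]
[ 0.5092 -0.1921  0.1308]
[ 0.509  -0.192   0.1308] [179.9059   0.0311  89.9989]
[ 0.0006  0.0545 -0.0055  0.0515 -0.0021 -0.0066  0.0002]
```

Only settling; after a pause it is on target. Placing flask_10.

```bash
python3 - <<'E'
from job import *
if place("10",90):
    release("10",90)
    p=robot.current_tool_pos()
    robot.move_to([F["25"][0][0],F["25"][0][1],.25],[180,0,90])
    snap("b")
E
python3 - <<'E'
import cv2,numpy as np
s=cv2.imread("pics/side_b.png");t=cv2.imread("pics/top_b.png")
a=cv2.resize(s[270:470,250:450],(400,400));b=cv2.resize(t[230:380,410:560],(400,400))
cv2.imwrite("pics/v2.png",np.hstack([a,b]))
E
```

```text
down1 False 0.016250168248565934
down2 True 0.012514443361510509 [0.36274811 0.15618459 5.09460338]
released 14.1667
```

View pics/v2.png

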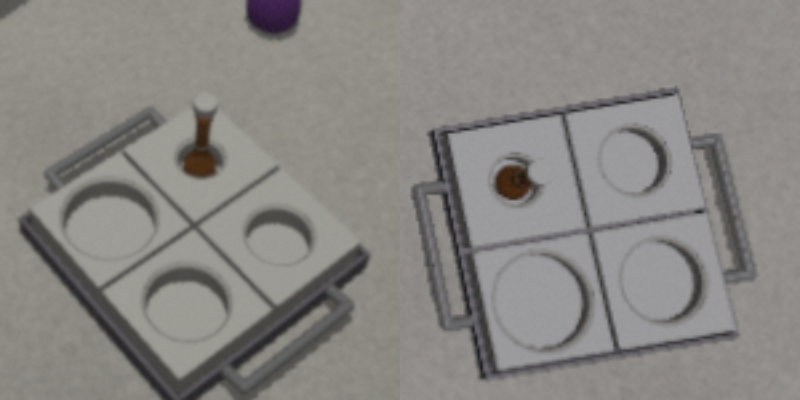

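flask_10 stands upright and centred in its well, at (202,160) in the left crop, and touched down at the expected height. Next is flask_25.

```bash
cat > run.py <<'E'
import sys
from job import *
k,nxt=sys.argv[1:3]; lift=float(sys.argv[3])
if not pick(k,90,lift=lift) or robot.current_finger_gap()<.11: sys.exit("pick bad")
over(k,90,lift=lift); robot.pause(.3)
if not place(k,90): sys.exit("place hit")
release(k,90,up=.15)
X=F[nxt][0] if nxt in F else (.5,.25)
robot.move_to([*X,.30],[180,0,90])
snap(k)
s=cv2.imread(f"pics/side_{k}.png");t=cv2.imread(f"pics/top_{k}.png")
cv2.imwrite(f"pics/v_{k}.png",np.hstack([cv2.resize(s[270:470,250:450],(400,400)),cv2.resize(t[230:380,410:560],(400,400))]))
E
python3 run.py 25 50 .15
```

```text
pick hit False t 17.8333
gap 0.16050912526457997 [-0.32891729 -0.18086211  2.46093267]
lifted gap 0.1619947517296806 [ 0.22905759 -0.81200215 -1.08510848] 19.6083
over 21.2833 [ 0.5244822  -0.27620545  0.22279654]
down1 False 0.016335555801055446
down2 True 0.01265101554718881 [0.22776741 0.13024978 4.45564597]
released 25.8167
```

View pics/v_25.png

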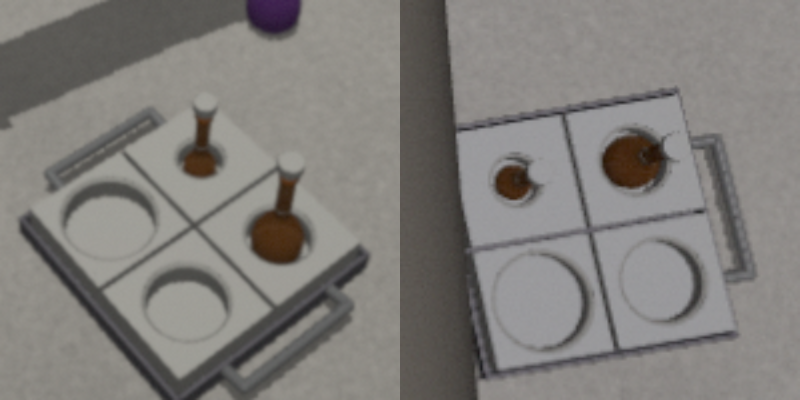

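flask_25 is upright and centred in its well, at (278,235) in the left crop. Next is flask_50.

```bash
python3 run.py 50 100 .18
```

```text
pick hit False t 29.3417
gap 0.18281253039132883 [ 0.50362174 -0.24649     2.24837143]
lifted gap 0.18456168412126123 [ 0.09204946 -0.24178549 -1.35298901] 31.25
over 32.6667 [ 0.43845671 -0.29108497  0.28277091]
down1 False 0.01627655760541638
down2 True 0.012642394150011019 [0.35667545 0.33370959 3.88089094]
released 37.3833
```

```bash
ls pics/v_50.png
```

```text
pics/v_50.png
```

View pics/v_50.png

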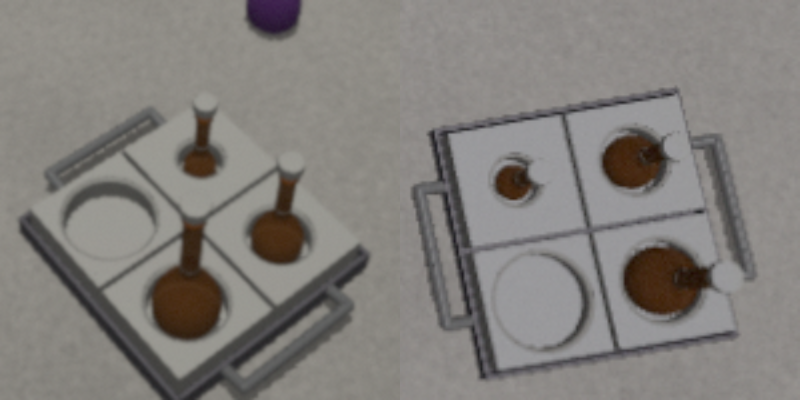

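flask_50 is upright and centred in its well, at (187,300) in the left crop. Next is flask_100.

```bash
python3 -c "
from job import *
print(robot.inverse_kinematics([.5843,.3185,.323],[180,0,90]))" && python3 run.py 100 none .19
```

```text
[-23.90992143  32.09921791 -11.94103817  55.62389618   6.31992966
  92.82118697 -33.75449556]
pick hit False t 41.8
gap 0.19509849396480258 [-0.05435379 -0.14618436  2.87315593]
lifted gap 0.19884192877043913 [-0.00386773 -0.63796654 -2.6062952 ] 43.75
over 45.7333 [ 0.42246551 -0.20476649  0.32295773]
down1 False 0.016273715231685387
down2 True 0.012645179640927207 [0.55389898 0.0422904  5.27558106]
released 50.5083
```

```bash
python3 -c "
import cv2
cv2.imwrite('pics/full_side.png',cv2.imread('pics/side_100.png'))"
```

```text
(no output)
```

View pics/v_100.png

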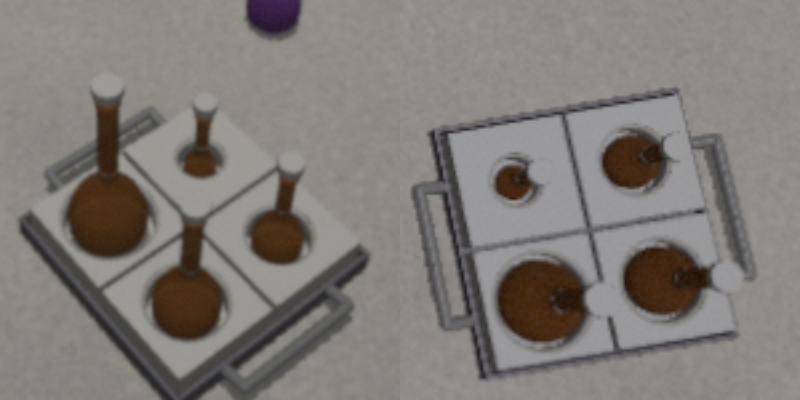

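View pics/full_side.png

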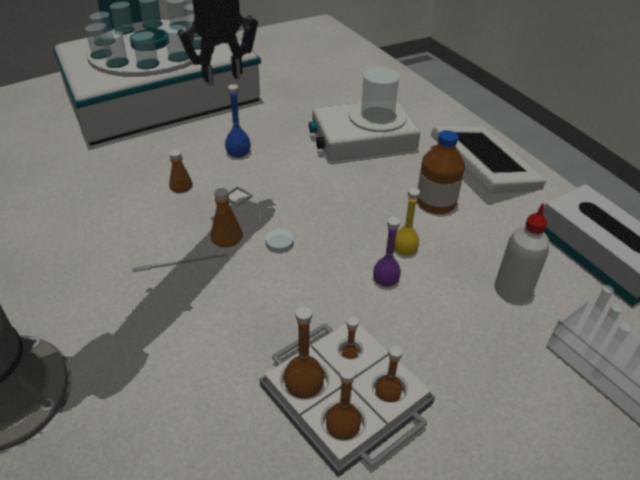

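All four flasks stand upright in their wells, around (345,385) in the side view. The conicals at (179,171) and (227,217) and the blue, purple and yellow look-alikes stand where they were, and the gripper is clear. Handing in.

```bash
python3 -c "
from job import *
from station import workorder
robot.pause(.3); print(robot.current_time_s(), robot.current_contact_force()); workorder.close_job()"
```

```text
52.6 [-0.46799089  0.42167051  0.34868991]
the job is handed in; nothing more can be done
```

All four amber volumetric flasks are standing upright in the wells made for their sizes, and I handed the job in at 52.6 s. I placed them in the order 10, 25, 50, 100 ml, each by its neck.

- **Placing:** Each flask touched down at the expected height, about 12.5 mm above its bench grasp height against 12 mm expected, with 4–5 N on the tool. None was dropped.
- **Final pictures:** Both views show the four flasks centred in their holes. The side view shows both conical flasks and the blue, purple and yellow look-alikes standing where they started, and the gripper clear.
- **Disagreements:** The arm read about 3 mm off target just after the first joint move. It settled within 0.5 s, so I paused before each later lowering. No check failed.

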